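# Pack the tested relay modules on edge in the slotted rack

### The arm

A 7-joint arm with a two-finger parallel gripper is mounted at the origin on the work surface. World frame = base frame: x ahead of the robot, y to its left, z up, the work surface at z = 0. Lengths are in m, angles in degrees, forces in N, time in s.
With the tool pointing down it reaches from about 0.425 to 0.875 m from the base axis. Payload 4.7 kg.
Tool frame: the origin (TCP) lies between the finger pads; the fingertips stand 8 mm ahead of it and the grasp point (between the pads) lies 11 mm behind it (env.tip_extent is the distance from the TCP to the fingertips, in m); z points along the fingers, y is the line along which they close (so a half turn about z gives the same grasp; the last joint's range is limited). The gripper opens to 87 mm and grips with 3 to 60 N. Pads are 19 mm wide; open, the fingers measure 117 mm over their backs; the gripper's body (75 mm by 190 mm) begins 51 mm behind the grasp point.
Start: joints at [-72.302, 18.392, -4.016, 83.108, 1.295, 78.541, -3.26], TCP at [0.189, 0.622, 0.231] pointing down, gripper open.
Joint ranges: [-163.93, 163.93], [-17.29, 119.83], [-79.2, 71.16], [3.27, 140.29], [-89.18, 269.18], [5.43, 117.66], [-154.24, 154.24]. Speed limits (degrees/s): [147.25, 147.25, 180, 180, 180, 180, 180].

### API

Orientations are given as [roll, pitch, yaw] about the fixed x, y, z axes, in that order (R = Rz(yaw) Ry(pitch) Rx(roll)).
In Python, from cell import sensors, vision, workorder, env gives the robot as it stands.
- The arm moves only by the tool drive_tool, never from a script. Its argument "moves" is a list of rows, each an object of numbers: "x", "y", "z": the shift along the tool's x, y, z in mm; "rx", "ry", "rz": the turn, a rotation vector about the tool's x, y, z in rad; "fingers": the closure, from -1 (fully open) to 1 (shut). In form: [{"x": .., "y": .., "z": .., "rx": .., "ry": .., "rz": .., "fingers": ..}, ...]. A call has 1 to 20 rows; each row is the pose to reach, as a shift and turn from the pose commanded when the call began, along the tool's axes at that moment; what a row does not reach only later rows make up. A row lasts 1/8 s, in which the tool goes at most 62.5 mm and 10.7 degrees, less where a joint would pass 70% of its speed; a pose out of reach is approached as far as the arm can. A call with a gripper value outside its range is refused whole. The fingers move at their own pace and stop on an object; "force" is the grip in N (left out, the last holds). Time passes only in rows, so rows that repeat a pose let the fingers close. It gives the time, the measured TCP pose, the force, the opening and the grip force at its end, in the units of the state.
- sensors.get_obs(): the state, without advancing time (a new reading comes with each control period).
- vision.read_camera(name): name is "side" or "top" or "wrist"; returns a dict with "image" (480x640x3 uint8, red, green, blue), "fx", "fy", "cx", "cy" (pixels), "k1" (the pictures are not rectified: a ray, as slopes to the right and down, at radius r is drawn at 1 + k1 r^2 times it, then the intrinsics apply), "R" (3x3) and "t" (3): a world point X has camera coordinates R X + t. Camera axes: x right, y down, z forward; pixel columns grow to the right and rows downward; lengths in m; the calibration is good to about 2 mm. A picture is of the moment at which its call begins. There is no depth.
- workorder.sign_off(): hands the job in; it is judged then, once.
The state is a dict: "time_s": time; "qpos": joint angles; "joint_velocities": joint speeds; "effort": joint torques, N m; "tool_pos": TCP position; "tool_rot": TCP orientation; "force": force on the tool from outside, world axes, zero at the start; "wrist_torque": the same for the moment, N m; "grip_width": finger opening in m; "grasp_force": force on a finger pad.
Only numpy, scipy, OpenCV 4.12 (cv2) and the standard library are available. Lean on these libraries where they do the work, as an engineer would, in place of code of your own. Each camera call takes 0.05 s, during which the arm holds its last target. There are 200 camera calls.

### The job

Pack the four good slim modules from the grey tray into the dark slotted rack: stand each one on edge, fully down, in the slot whose label clip has the colour of its terminal blocks. Keep them upright and set them down rather than dropping them. Leave the module with the red hold tape and the double-width module standing where they are.

Things in the scene. Friction and masses are not known exactly. Their poses are not given: they have to be found in the camera images.
- module_orange: Slim relay module with orange terminal blocks, light grey, on edge in the grey tray (lips 14 mm): 90 (x) x 24 (y) x 70 mm (z), 0.14 kg, same either way round. The middle 46 mm of its length is full height with flat faces 24 mm apart; the end shoulders (52 mm high) carry the orange blocks up to 64 mm. Origin: centre of the underside. Neighbours stand about 105 mm apart across, 140 mm lengthwise.
- module_yellow: Slim relay module with yellow terminal blocks, light grey, on edge in the grey tray (lips 14 mm): 90 (x) x 24 (y) x 70 mm (z), 0.14 kg, same either way round. The middle 46 mm of its length is full height with flat faces 24 mm apart; the end shoulders (52 mm high) carry the yellow blocks up to 64 mm. Origin: centre of the underside. Neighbours stand about 105 mm apart across, 140 mm lengthwise.
- module_green: Slim relay module with green terminal blocks, light grey, on edge in the grey tray (lips 14 mm): 90 (x) x 24 (y) x 70 mm (z), 0.14 kg, same either way round. The middle 46 mm of its length is full height with flat faces 24 mm apart; the end shoulders (52 mm high) carry the green blocks up to 64 mm. Origin: centre of the underside. Neighbours stand about 105 mm apart across, 140 mm lengthwise.
- module_blue: Slim relay module with blue terminal blocks, light grey, on edge in the grey tray (lips 14 mm): 90 (x) x 24 (y) x 70 mm (z), 0.14 kg, same either way round. The middle 46 mm of its length is full height with flat faces 24 mm apart; the end shoulders (52 mm high) carry the blue blocks up to 64 mm. Origin: centre of the underside. Neighbours stand about 105 mm apart across, 140 mm lengthwise.
- clip_orange: Orange clip on the +x lip of the fixed dark slotted rack, 34 mm wide; origin on top of the lip, 20 mm above the bench; nothing of it over 25 mm. Its slot runs along clip x (which points away from it); slot floor centre at (-57, 0, -14) mm in the clip frame. Slot 110 mm long between 14 mm lips, 33 mm wide at the floor, 50 at the top between sloping ribs 32 mm high; slots 60 mm apart along y.
- clip_yellow: Yellow clip on the +x lip of the fixed dark slotted rack, 34 mm wide; origin on top of the lip, 20 mm above the bench; nothing of it over 25 mm. Its slot runs along clip x (which points away from it); slot floor centre at (-57, 0, -14) mm in the clip frame. Slot 110 mm long between 14 mm lips, 33 mm wide at the floor, 50 at the top between sloping ribs 32 mm high; slots 60 mm apart along y.
- clip_green: Green clip on the +x lip of the fixed dark slotted rack, 34 mm wide; origin on top of the lip, 20 mm above the bench; nothing of it over 25 mm. Its slot runs along clip x (which points away from it); slot floor centre at (-57, 0, -14) mm in the clip frame. Slot 110 mm long between 14 mm lips, 33 mm wide at the floor, 50 at the top between sloping ribs 32 mm high; slots 60 mm apart along y.
- clip_blue: Blue clip on the +x lip of the fixed dark slotted rack, 34 mm wide; origin on top of the lip, 20 mm above the bench; nothing of it over 25 mm. Its slot runs along clip x (which points away from it); slot floor centre at (-57, 0, -14) mm in the clip frame. Slot 110 mm long between 14 mm lips, 33 mm wide at the floor, 50 at the top between sloping ribs 32 mm high; slots 60 mm apart along y.
- module_hold: A slim module on hold: same 90 x 24 x 70 mm shape, with blue terminal blocks and a broad red tape over the middle of its top and down its faces. It stays where it stands in the grey tray. Origin: centre of the underside, x along its length.
- module_double: A double-width module, 90 x 46 x 70 mm, with orange terminal blocks, too thick for any slot. It stays where it stands in the grey tray. Origin: centre of the underside, x along its length.
Things that resemble listed ones, but are neither listed nor needed, are in the scene too. What is shaped like the module_blue but pink or turquoise is not meant.

How it is judged:
By the outcome, as a careful person would: the job done as asked, in the order asked, and still so for the second after the job is handed in, with the robot touching nothing.
It also fails if it takes over 115 s, if anything falls off the work surface, if the arm or the gripper's body presses on something with over 40 N, if the wrist force passes 120 N, or if a joint passes its speed limit or range.

## Working session

There is one attempt and no reset: what is moved stays moved. The work goes in short steps, Python scripts to look and compute and a tool call to move; the robot and the scene stay as the last step left them, time stands still between calls to the robot, and variables do not carry over. Pictures are saved under pics/ and viewed, at most 14 in all, crops included, and the job is handed in when it is done.

Besides the shell and the picture viewer there is one more tool, called after ">>>" by a JSON object that holds its "api" and its "payload", one argument or row to a line. drive_tool: Moves the arm, as the interface text tells. Its arguments: {"type":"object","properties":{"moves":{"type":"array"},"force":{"type":"number"}},"required":["moves"]}

```bash
mkdir -p pics; ls
cat > h.py <<'E'
import numpy as np, cv2
from cell import sensors, vision, workorder, env
def cam(n,f=None):
    c=vision.read_camera(n); np.savez('cam_%s.npz'%(f or n),**c)
    if f: cv2.imwrite('pics/%s.png'%f,c['image'][:,:,::-1])
    return c
def ray(c,u,v):
    x,y=(u-c['cx'])/c['fx'],(v-c['cy'])/c['fy']
    a,b=x,y
    for _ in range(30):
        s=1+c['k1']*(a*a+b*b); a,b=x/s,y/s
    R=c['R']; o=-R.T@c['t']; d=R.T@np.array([a,b,1]); return o,d/np.linalg.norm(d)
def atz(c,u,v,z):
    o,d=ray(c,u,v); return o+d*(z-o[2])/d[2]
def tri(l):
    A=0;b=0
    for c,u,v in l:
        o,d=ray(c,u,v); P=np.eye(3)-np.outer(d,d); A=A+P; b=b+P@o
    X=np.linalg.solve(A,b)
    return X,[round(1e3*np.linalg.norm((np.eye(3)-np.outer(d,d))@(X-o)),1) for o,d in [ray(*q) for q in l]]
def proj(c,X):
    p=c['R']@X+c['t']; a,b=p[:2]/p[2]; s=1+c['k1']*(a*a+b*b)
    return c['fx']*a*s+c['cx'],c['fy']*b*s+c['cy']
E
python3 - <<'E'
from h import *
for n in('top','side','wrist'):
    c=cam(n,n+'0'); print(n,c['fx'],c['k1'],-c['R'].T@c['t'],c['R'][2])
o=sensors.get_obs(); print(o)
E
```

```text
pics
top 542.6966404754456 -0.12497723919699345 [0.33923888 0.0630805  1.09454091] [ 0.11982752  0.0042707  -0.99278554]
side 615.1146114890184 -0.027310436681196204 [0.39321193 1.11483812 1.12884183] [ 0.02954482 -0.7001301  -0.71340378]
wrist 338.7617791008989 -0.03863710230057645 [0.11365167 0.64462074 0.38379402] [ 0.27285834 -0.08424724 -0.95835835]
{'time_s': 0.15, 'qpos': array([-72.30390197,  18.42822367,  -4.01664477,  83.15770504,
         1.2934558 ,  78.54037628,  -3.26146827]), 'joint_velocities': array([-0.06758264, -0.15887592,  0.05125149, -0.15550174,  0.05669502,
        0.02679975, -0.04101094]), 'effort': array([-1.71125625e-04, -4.91797292e+01, -4.04600166e-01, -3.12877285e+01,
       -6.39795908e-02,  4.04534570e-02,  1.10210322e-04]), 'tool_pos': array([0.18873759, 0.62158275, 0.22973513]), 'tool_rot': array([-1.79918828e+02,  3.13271634e-03,  1.63112553e+02]), 'force': array([ 0.07587872, -0.53890901, -1.15834316]), 'wrist_torque': array([-0.01722662, -0.00829162, -0.03107043]), 'grasp_force': 0.0, 'grip_width': 0.08698567551296914}
```

View pics/top0.png

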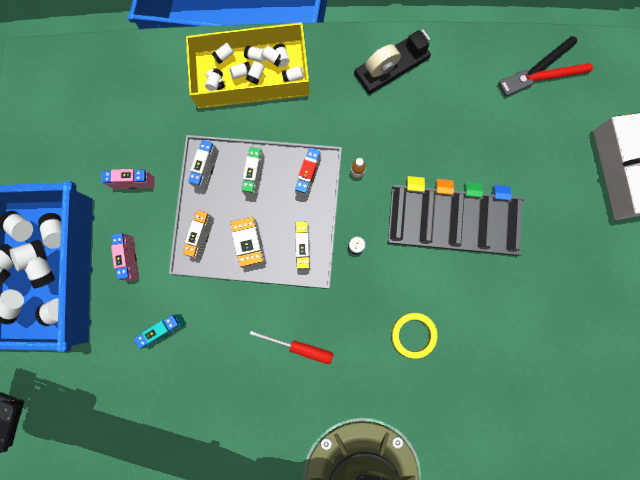

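View pics/side0.png

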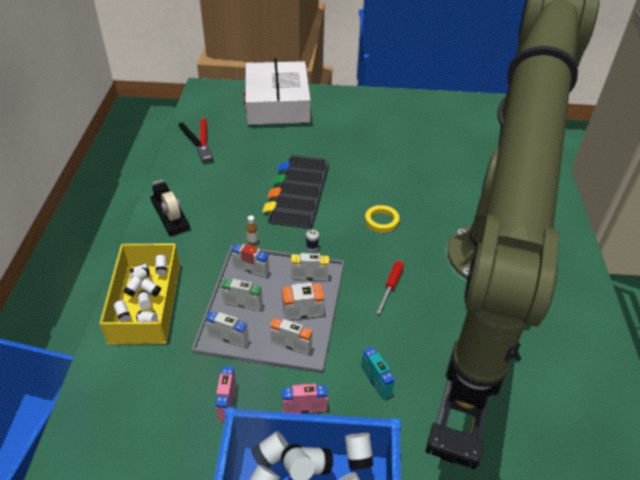

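The top view shows modules at blue (201,162), green (252,169), hold (307,171), orange (196,233), double (246,241) and yellow (302,245). The clips are yellow (416,184), orange (445,187), green (474,190) and blue (502,193). The side view shows the same layout. Next I'll make a coarse measurement and look at the wrist view.

Run:
```python
from h import *
T=dict(np.load('cam_top0.npz'));S=dict(np.load('cam_side0.npz'))
P=dict(blue=((201,162),(227,318)),green=((252,169),(243,287)),orange=((196,233),(292,326)),yellow=((302,245),(311,259)),hold=((307,171),(250,253)),double=((246,241),(302,291)))
for k,(a,b) in P.items(): print(k,np.round(tri([(T,*a),(S,*b)])[0],3),tri([(T,*a),(S,*b)])[1],'z.07',np.round(atz(T,*a,.07)[:2],3))
for k,a,b in(('yellow',(416,184),(269,208)),('orange',(445,187),(274,193)),('green',(474,190),(279,180)),('blue',(502,193),(284,167))): print('clip',k,np.round(tri([(T,*a),(S,*b)])[0],3),np.round(atz(T,*a,.022)[:2],3))
for a in((186,137),(340,148),(330,287),(170,273)):print('tray',atz(T,*a,.014)[:2].round(3))
w=dict(np.load('cam_wrist0.npz'));o=sensors.get_obs()
print((w['R']@0+w['t']),w['R'])
```

```text
blue [0.621 0.305 0.07 ] [np.float64(0.6), np.float64(0.6)] z.07 [0.622 0.305]
green [0.604 0.206 0.06 ] [np.float64(3.3), np.float64(3.3)] z.07 [0.605 0.204]
orange [0.48  0.313 0.067] [np.float64(1.7), np.float64(1.7)] z.07 [0.482 0.313]
yellow [0.454 0.109 0.064] [np.float64(1.8), np.float64(1.8)] z.07 [0.455 0.109]
hold [0.601 0.098 0.06 ] [np.float64(0.7), np.float64(0.7)] z.07 [0.599 0.098]
double [0.465 0.216 0.069] [np.float64(0.2), np.float64(0.2)] z.07 [0.464 0.216]
clip yellow [ 0.583 -0.123  0.009] [ 0.581 -0.121]
clip orange [ 0.575 -0.182  0.013] [ 0.574 -0.18 ]
clip green [ 0.568 -0.243  0.011] [ 0.567 -0.239]
clip blue [ 0.56  -0.3    0.013] [ 0.56  -0.297]
tray [0.692 0.351]
tray [0.66  0.031]
tray [0.376 0.057]
tray [0.409 0.379]Traceback (most recent call last):
  File "<stdin>", line 8, in <module>
ValueError: matmul: Input operand 1 does not have enough dimensions (has 0, gufunc core with signature (n?,k),(k,m?)->(n?,m?) requires 1)
```

View pics/wrist0.png

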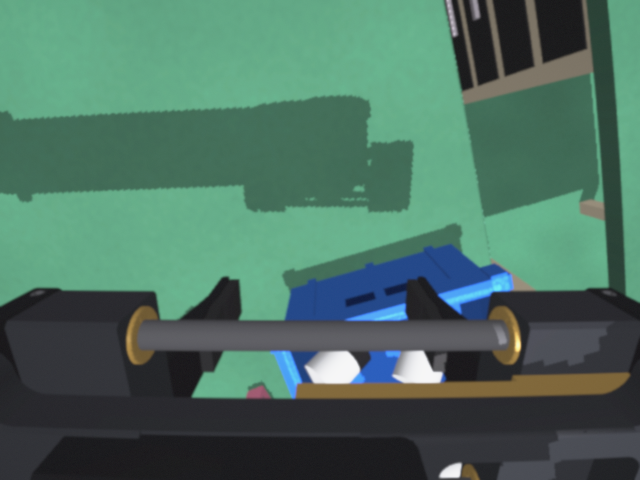

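>>> {"api": "drive_tool", "payload": {
  "moves": [
    {"x": -60,"y": -27,"z": -8,"rz": -0.04,"fingers": 0},
    {"x": -120,"y": -55,"z": -16,"rz": -0.08,"fingers": 0},
    {"x": -165,"y": -75,"z": -25,"rz": -0.12,"fingers": 0},
    {"x": -210,"y": -96,"z": -32,"rz": -0.15,"fingers": 0},
    {"x": -255,"y": -117,"z": -40,"rz": -0.18,"fingers": 0},
    {"x": -300,"y": -137,"z": -50,"rz": -0.21,"fingers": 0},
    {"x": -345,"y": -158,"z": -50,"rz": -0.24,"fingers": 0},
    {"x": -390,"y": -179,"z": -50,"rz": -0.27,"fingers": 0},
    {"x": -435,"y": -200,"z": -50,"rz": -0.295,"fingers": 0},
    {"x": -480,"y": -220,"z": -50,"rz": -0.295,"fingers": 0},
    {"x": -511,"y": -234,"z": -50,"rz": -0.295,"fingers": 0},
    {"x": -511,"y": -234,"z": -50,"rz": -0.295,"fingers": 0},
    {"x": -511,"y": -234,"z": -50,"rz": -0.295,"fingers": 0},
    {"x": -511,"y": -234,"z": -50,"rz": -0.295,"fingers": 0}
  ],
  "force": 25
}}

```text
invalid input at $.moves[0]: expected keys x, y, z, rx, ry, rz, fingers
```

```bash
python3 -c "
from h import *
cam('wrist','wA');o=sensors.get_obs();print(o['tool_pos'],o['tool_rot'],o['qpos'],o['grip_width'])"
```

```text
[0.18881959 0.62163089 0.22988242] [-1.79932341e+02  5.45878419e-03  1.63109741e+02] [-72.30114852  18.42266177  -4.01460617  83.14806549   1.29550939
  78.54215688  -3.25978842] 0.08751848974337383
```

View pics/wA.png

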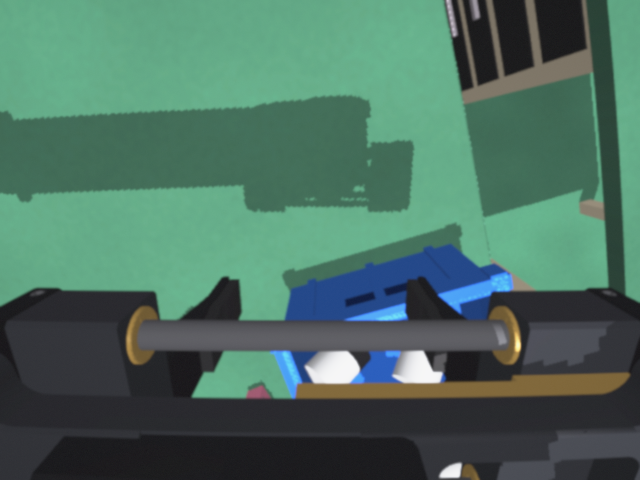

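The move was refused because every key is required, so the picture is unchanged. I'll resend it with all the keys.

>>> {"api": "drive_tool", "payload": {
  "moves": [
    {"x": -60,"y": -27,"z": -8,"rx": 0,"ry": 0,"rz": -0.04,"fingers": 0},
    {"x": -120,"y": -55,"z": -16,"rx": 0,"ry": 0,"rz": -0.08,"fingers": 0},
    {"x": -165,"y": -75,"z": -25,"rx": 0,"ry": 0,"rz": -0.12,"fingers": 0},
    {"x": -210,"y": -96,"z": -32,"rx": 0,"ry": 0,"rz": -0.15,"fingers": 0},
    {"x": -255,"y": -117,"z": -40,"rx": 0,"ry": 0,"rz": -0.18,"fingers": 0},
    {"x": -300,"y": -137,"z": -50,"rx": 0,"ry": 0,"rz": -0.21,"fingers": 0},
    {"x": -345,"y": -158,"z": -50,"rx": 0,"ry": 0,"rz": -0.24,"fingers": 0},
    {"x": -390,"y": -179,"z": -50,"rx": 0,"ry": 0,"rz": -0.27,"fingers": 0},
    {"x": -435,"y": -200,"z": -50,"rx": 0,"ry": 0,"rz": -0.295,"fingers": 0},
    {"x": -480,"y": -220,"z": -50,"rx": 0,"ry": 0,"rz": -0.295,"fingers": 0},
    {"x": -511,"y": -234,"z": -50,"rx": 0,"ry": 0,"rz": -0.295,"fingers": 0},
    {"x": -511,"y": -234,"z": -50,"rx": 0,"ry": 0,"rz": -0.295,"fingers": 0},
    {"x": -511,"y": -234,"z": -50,"rx": 0,"ry": 0,"rz": -0.295,"fingers": 0},
    {"x": -511,"y": -234,"z": -50,"rx": 0,"ry": 0,"rz": -0.295,"fingers": 0}
  ],
  "force": 25
}}

```text
time_s: 1.95
tool_pos: [0.6088, 0.2514, 0.2806]
tool_rot: [179.9, -0.0, -179.8]
force: [0.2, 0.4, 0.4]
grip_width: 0.0436
grasp_force: 0.0
```

```bash
python3 -c "
from h import *
cam('wrist','wA1');o=sensors.get_obs();print(o['tool_pos'],o['tool_rot'],o['qpos'],o['grip_width'])"
```

```text
[0.60890897 0.25122947 0.28069836] [ 1.79953679e+02 -1.33485135e-02 -1.79840683e+02] [-34.82469011  18.50525705  13.31544364  77.84818001  -4.26240469
  84.1225943   68.42121338] 0.04340371433436341
```

View pics/wA1.png

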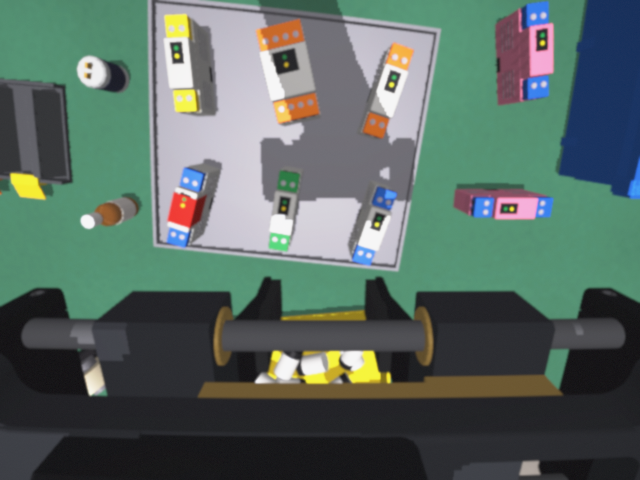

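The wrist view shows all six tray modules. By block pairs, the pixel positions are:
- **Yellow:** (178,25)/(186,100)
- **Double:** (280,35)/(297,107)
- **Orange:** (399,55)/(376,124)
- **Hold:** (193,180)/(179,236)
- **Green:** (288,181)/(280,242)
- **Blue:** (383,198)/(364,255)

Next come a second view of the tray and two of the rack.

>>> {"api": "drive_tool", "payload": {
  "moves": [
    {"x": 0,"y": -30,"z": 0,"rx": 0,"ry": 0,"rz": 0,"fingers": 0},
    {"x": 0,"y": -70,"z": 0,"rx": 0,"ry": 0,"rz": 0,"fingers": 0},
    {"x": 0,"y": -100,"z": 0,"rx": 0,"ry": 0,"rz": 0,"fingers": 0},
    {"x": 0,"y": -100,"z": 0,"rx": 0,"ry": 0,"rz": 0,"fingers": 0},
    {"x": 0,"y": -100,"z": 0,"rx": 0,"ry": 0,"rz": 0,"fingers": 0}
  ]
}}

```text
time_s: 2.62
tool_pos: [0.6094, 0.1516, 0.2808]
tool_rot: [179.9, 0.0, -179.9]
force: [-0.1, 1.1, -0.9]
grip_width: 0.0434
grasp_force: 0.0
```

```bash
python3 -c "
from h import *
cam('wrist','wB')"
```

>>> {"api": "drive_tool", "payload": {
  "moves": [
    {"x": 10,"y": -40,"z": 0,"rx": 0,"ry": 0,"rz": 0,"fingers": 0},
    {"x": 20,"y": -90,"z": 0,"rx": 0,"ry": 0,"rz": 0,"fingers": 0},
    {"x": 20,"y": -140,"z": 0,"rx": 0,"ry": 0,"rz": 0,"fingers": 0},
    {"x": 20,"y": -190,"z": 0,"rx": 0,"ry": 0,"rz": 0,"fingers": 0},
    {"x": 20,"y": -240,"z": 0,"rx": 0,"ry": 0,"rz": 0,"fingers": 0},
    {"x": 20,"y": -290,"z": 0,"rx": 0,"ry": 0,"rz": 0,"fingers": 0},
    {"x": 20,"y": -310,"z": 0,"rx": 0,"ry": 0,"rz": 0,"fingers": 0},
    {"x": 20,"y": -310,"z": 0,"rx": 0,"ry": 0,"rz": 0,"fingers": 0},
    {"x": 20,"y": -310,"z": 0,"rx": 0,"ry": 0,"rz": 0,"fingers": 0}
  ]
}}

```text
time_s: 3.8
tool_pos: [0.5907, -0.1575, 0.2803]
tool_rot: [179.9, -0.0, -179.8]
force: [1.5, 0.7, -0.5]
grip_width: 0.0435
grasp_force: 0.0
```

```bash
python3 -c "
from h import *
cam('wrist','wC')"
```

>>> {"api": "drive_tool", "payload": {
  "moves": [
    {"x": 0,"y": -30,"z": 0,"rx": 0,"ry": 0,"rz": 0,"fingers": 0},
    {"x": 0,"y": -70,"z": 0,"rx": 0,"ry": 0,"rz": 0,"fingers": 0},
    {"x": 0,"y": -100,"z": 0,"rx": 0,"ry": 0,"rz": 0,"fingers": 0},
    {"x": 0,"y": -100,"z": 0,"rx": 0,"ry": 0,"rz": 0,"fingers": 0},
    {"x": 0,"y": -100,"z": 0,"rx": 0,"ry": 0,"rz": 0,"fingers": 0}
  ]
}}

```text
time_s: 4.47
tool_pos: [0.5908, -0.258, 0.2804]
tool_rot: [179.9, 0.0, -179.8]
force: [0.2, 0.8, 0.7]
grip_width: 0.0435
grasp_force: 0.0
```

```bash
python3 -c "
from h import *
cam('wrist','wD')
A=cv2.imread('pics/wA1.png')[0:275,140:450];B=cv2.imread('pics/wB.png')
b=B[0:275,220:620]
o=sensors.get_obs();print(o['tool_pos'],o['tool_rot'],o['qpos'])
C=cv2.imread('pics/wC.png');D=cv2.imread('pics/wD.png')
cv2.imwrite('pics/m1.png',cv2.resize(np.vstack([C[60:280],D[60:280]]),(800,550)))
cv2.imwrite('pics/m2.png',cv2.resize(b,(800,550)))
"
```

```text
[ 0.59087881 -0.25772558  0.28041862] [ 1.79911571e+02  1.44990718e-02 -1.79790798e+02] [ -1.83503542  17.91130006  29.85353058  80.58421325  -8.94318339
  83.85913604 117.98312289]
```

View pics/m1.png

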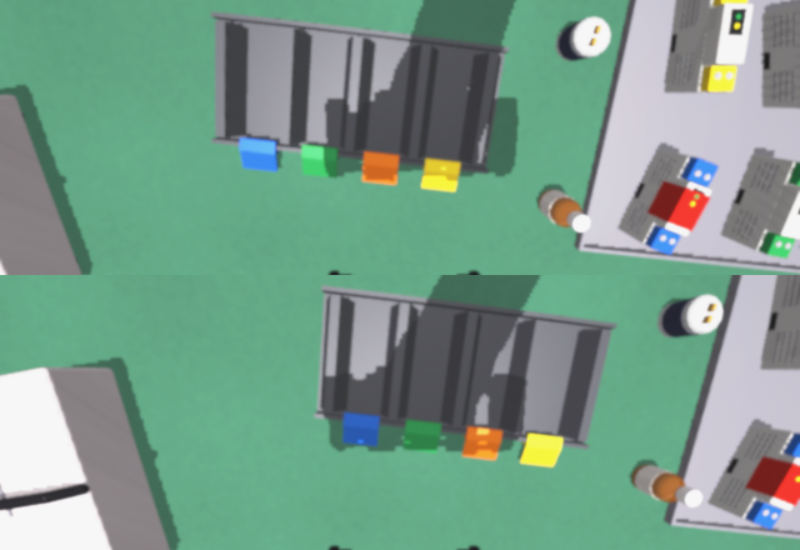

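View pics/m2.png

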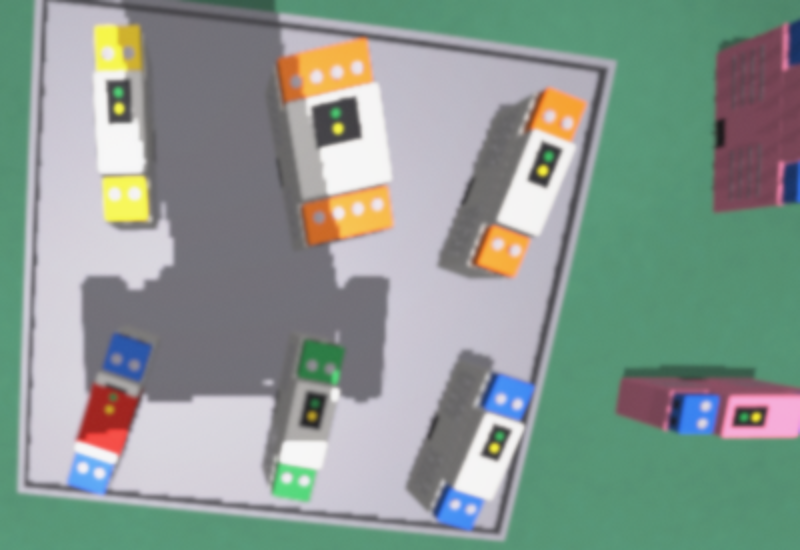

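The rack mosaic shows the clips. In C they are blue (258,154), green (319,159), orange (380,168) and yellow (441,175). In D they are blue (361,429), green (422,434), orange (483,443) and yellow (542,450). The second picture shows the block hole pairs of the modules in B. I'll enlarge A so I can triangulate.

```bash
python3 -c "
import cv2
A=cv2.imread('pics/wA1.png')[0:270,140:440]
cv2.imwrite('pics/m3.png',cv2.resize(A,(660,594),interpolation=cv2.INTER_CUBIC))"
```

```text
(no output)
```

View pics/m3.png

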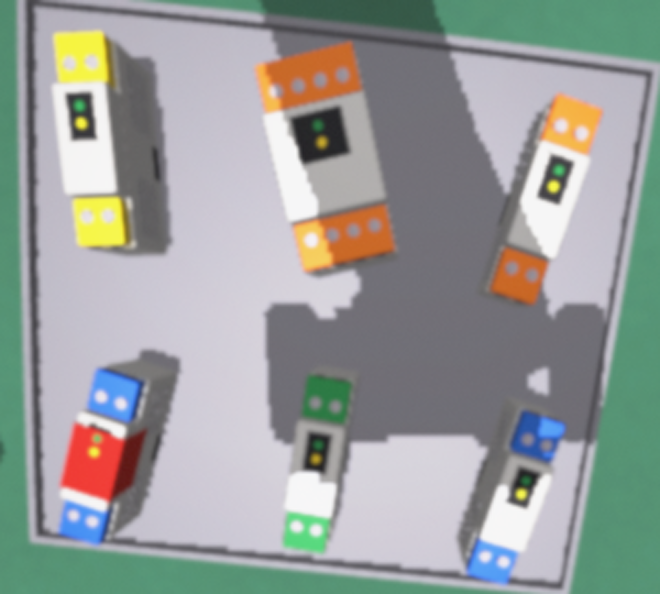

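Run:
```python
from h import *
A,B,C,D=[dict(np.load('cam_%s.npz'%n)) for n in('wA1','wB','wC','wD')]
a=lambda p:(A,p[0]/2.2+140,p[1]/2.2); b=lambda p:(B,p[0]/2+220,p[1]/2)
c=lambda p:(C,p[0]/1.25,60+p[1]/1.25); d=lambda p:(D,p[0]/1.25,60+(p[1]-275)/1.25)
M=dict(yellow=[(80,62.5),(98,215.5),(117.5,53),(123.5,194.5)],orange=[(571.5,128.5),(522,271),(557.5,119.5),(505.5,247)],green=[(325.5,403.5),(306,529),(321,366.5),(295,479.5)],blue=[(537,442),(493.5,560),(508.5,401.5),(459,507.5)])
for k,(p,q,r,s) in M.items():
    X,e=tri([a(p),b(r)]);Y,f=tri([a(q),b(s)])
    for nm,P,Q in(('tri',X,Y),('A',atz(*a(p),.067),atz(*a(q),.067)),('B',atz(*b(r),.067),atz(*b(s),.067))):
        v=Q-P; m=(P+Q)/2
        print(k,nm,m.round(4),'yaw %.1f len %.3f'%(np.degrees(np.arctan2(v[1],v[0])),np.linalg.norm(v)),e[:1],f[:1])
K=dict(blue=[(258,154),(361,429)],green=[(319,159),(422,434)],orange=[(380,168),(483,443)],yellow=[(441,175),(542,450)],c1=[(217,16),(322,290)],c2=[(505,50),(613,326)],c3=[(487,171),(585,444)],c4=[(217,138),(318,414)])
for k,(p,q) in K.items():
    print(k,tri([c(p),d(q)])[0].round(4),atz(*c(p),.02).round(4)[:2],atz(*d(q),.02).round(4)[:2])
```

```text
yellow tri [0.4567 0.1097 0.0671] yaw 0.7 len 0.064 [np.float64(0.1)] [np.float64(0.4)]
yellow A [0.4563 0.1097 0.067 ] yaw 1.7 len 0.064 [np.float64(0.1)] [np.float64(0.4)]
yellow B [0.4567 0.1097 0.067 ] yaw 1.0 len 0.065 [np.float64(0.1)] [np.float64(0.4)]
orange tri [0.4825 0.3175 0.0673] yaw -17.9 len 0.064 [np.float64(0.2)] [np.float64(0.1)]
orange A [0.4824 0.3176 0.067 ] yaw -17.8 len 0.065 [np.float64(0.2)] [np.float64(0.1)]
orange B [0.4826 0.3176 0.067 ] yaw -17.7 len 0.064 [np.float64(0.2)] [np.float64(0.1)]
green tri [0.6071 0.2083 0.0688] yaw -10.4 len 0.065 [np.float64(0.2)] [np.float64(0.1)]
green A [0.6074 0.208  0.067 ] yaw -10.4 len 0.065 [np.float64(0.2)] [np.float64(0.1)]
green B [0.6075 0.2085 0.067 ] yaw -10.4 len 0.065 [np.float64(0.2)] [np.float64(0.1)]
blue tri [0.6258 0.3092 0.0658] yaw -16.3 len 0.067 [np.float64(0.1)] [np.float64(0.0)]
blue A [0.6252 0.3091 0.067 ] yaw -17.4 len 0.065 [np.float64(0.1)] [np.float64(0.0)]
blue B [0.6253 0.3088 0.067 ] yaw -18.8 len 0.065 [np.float64(0.1)] [np.float64(0.0)]
blue [ 0.5625 -0.2987  0.0218] [ 0.5626 -0.2993] [ 0.5629 -0.2989]
green [ 0.5674 -0.2395  0.0213] [ 0.5675 -0.2398] [ 0.5676 -0.2394]
orange [ 0.5757 -0.18    0.0239] [ 0.5763 -0.1802] [ 0.5763 -0.1793]
yellow [ 0.5831 -0.1201  0.0198] [ 0.5831 -0.1201] [ 0.583  -0.1201]
c1 [ 0.4344 -0.3348 -0.0018] [ 0.4382 -0.3259] [ 0.4383 -0.3309]
c2 [ 0.4671 -0.0646  0.0211] [ 0.4671 -0.0644] [ 0.4669 -0.0641]
c3 [ 0.5797 -0.0726  0.0085] [ 0.579  -0.0748] [ 0.5768 -0.0777]
c4 [ 0.5485 -0.3417  0.0117] [ 0.5471 -0.338 ] [ 0.5484 -0.3401]
```

Heights check out: block tops triangulate to about 67 mm, which is 64 mm plus the tray floor, and the clips to about 20 mm. The rack length direction is still ambiguous, so I'll take one enlarged crop of it.

```bash
python3 -c "
import cv2
A=cv2.imread('pics/wD.png')[60:210,240:500]
cv2.imwrite('pics/m4.png',cv2.resize(A,(780,450),interpolation=cv2.INTER_CUBIC))"
```

```text
(no output)
```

View pics/m4.png

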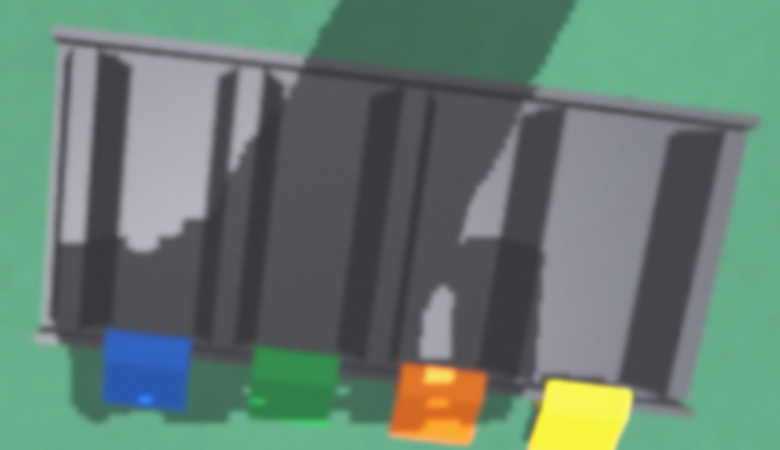

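Run:
```python
from h import *
D=dict(np.load('cam_wD.npz'))
g=lambda X,Y:atz(D,240+X/3,60+Y/3,.02)[:2]
n1,n2,f1,f2=g(55,34),g(755,122),g(40,335),g(690,408)
print(n1,n2,f1,f2)
L=lambda p,q,y:p+(q-p)*(y-p[1])/(q[1]-p[1])
y0=-.21;a=np.arctan2((f1-f2)[0],(f1-f2)[1]);print(np.degrees(np.arctan2((f2-f1)[0],(f2-f1)[1])),np.degrees(np.arctan2((n2-n1)[0],(n2-n1)[1])))
c=np.radians(-6.5);ex=np.array([np.cos(c),np.sin(c)])
print('length',(L(f1,f2,y0)-L(n1,n2,y0))@ex)
mid=(L(f1,f2,y0)+L(n1,n2,y0))/2
for k,X,Y in(('blue',149,340),('green',297,357),('orange',444,374),('yellow',589,393)):
    o=g(X,Y);f=L(f1,f2,o[1]); s=o-ex*.057
    off=(mid-s)@ex   # lengthwise centre from both lips
    print(k,o.round(4),'lip x',f[0].round(4),'slot by clip',s.round(4),'by lips',(s+off*ex).round(4))
```

```text
[ 0.43764355 -0.33009063] [ 0.46673315 -0.06261244] [ 0.54899805 -0.34138892] [ 0.57775163 -0.07502293]
6.161087276343087 6.206810915332783
length 0.11175415006604147
blue [ 0.551  -0.2975] lip x 0.5537 slot by clip [ 0.4944 -0.2911] by lips [ 0.4977 -0.2915]
green [ 0.5577 -0.2379] lip x 0.5602 slot by clip [ 0.5011 -0.2314] by lips [ 0.5045 -0.2318]
orange [ 0.5644 -0.1779] lip x 0.5666 slot by clip [ 0.5077 -0.1715] by lips [ 0.5113 -0.1719]
yellow [ 0.5718 -0.1178] lip x 0.5731 slot by clip [ 0.5152 -0.1113] by lips [ 0.5181 -0.1117]
```

```bash
cat >> h.py <<'E'
from scipy.spatial.transform import Rotation as Ro
T=dict(mY=(.4565,.1097,.049,181.2),mO=(.4825,.3176,.049,162.2),mG=(.6074,.2083,.049,169.6),mB=(.6254,.3090,.049,162.5),
 sY=(.517,-.112,.052,173.7),sO=(.5095,-.172,.052,173.7),sG=(.503,-.2317,.052,173.7),sB=(.496,-.2913,.052,173.7))
def go(p,y0,*ks):
    "deltas from tool pos p (yaw y0) through waypoints, tool axes, mm"
    R=Ro.from_euler('xyz',[180,0,y0],degrees=True)
    for k,z in ks:
        t=np.array(T[k]); t[2]=z
        dy=(t[3]-y0+180)%360-180
        print(k,z,(R.inv().apply(t[:3]-p)*1e3).round(1),'rz %.3f'%-np.radians(dy))
E
python3 -c "
from h import *
o=sensors.get_obs();go(o['tool_pos'],o['tool_rot'][2],('mY',.13))"
```

```text
mY 0.13 [133.  367.9 150.4] rz -0.017
```

>>> {"api": "drive_tool", "payload": {
  "moves": [
    {"x": 15,"y": 40,"z": 10,"rx": 0,"ry": 0,"rz": 0,"fingers": 0},
    {"x": 30,"y": 85,"z": 20,"rx": 0,"ry": 0,"rz": 0,"fingers": 0},
    {"x": 47,"y": 130,"z": 35,"rx": 0,"ry": 0,"rz": 0,"fingers": 0},
    {"x": 63,"y": 175,"z": 50,"rx": 0,"ry": 0,"rz": -0.005,"fingers": 0},
    {"x": 80,"y": 220,"z": 65,"rx": 0,"ry": 0,"rz": -0.01,"fingers": 0},
    {"x": 95,"y": 265,"z": 80,"rx": 0,"ry": 0,"rz": -0.015,"fingers": 0},
    {"x": 110,"y": 305,"z": 95,"rx": 0,"ry": 0,"rz": -0.017,"fingers": 0},
    {"x": 125,"y": 345,"z": 120,"rx": 0,"ry": 0,"rz": -0.017,"fingers": 0},
    {"x": 133,"y": 368,"z": 140,"rx": 0,"ry": 0,"rz": -0.017,"fingers": 0},
    {"x": 133,"y": 368,"z": 150,"rx": 0,"ry": 0,"rz": -0.017,"fingers": 0},
    {"x": 133,"y": 368,"z": 150,"rx": 0,"ry": 0,"rz": -0.017,"fingers": 0},
    {"x": 133,"y": 368,"z": 150,"rx": 0,"ry": 0,"rz": -0.017,"fingers": 0}
  ]
}}

```text
time_s: 6.02
tool_pos: [0.4578, 0.1068, 0.1314]
tool_rot: [180.0, 0.1, -179.1]
force: [-0.8, -0.1, 0.7]
grip_width: 0.0435
grasp_force: 0.0
```

```bash
python3 -c "
from h import *
o=sensors.get_obs();print(o['tool_pos'],o['tool_rot'],o['qpos']);go(o['tool_pos'],o['tool_rot'][2],('mY',.049),('mY',.15));cam('wrist','wE')"
```

```text
[0.45780416 0.10681524 0.13142303] [ 1.79985372e+02  8.89421677e-02 -1.79098941e+02] [-28.32600131   0.56751874  12.05150522 115.47725248  -0.12141659
  63.87814903  74.67927992]
mY 0.049 [ 1.3  2.9 82.4] rz -0.005
mY 0.15 [  1.3   2.9 -18.6] rz -0.005
```

View pics/wE.png

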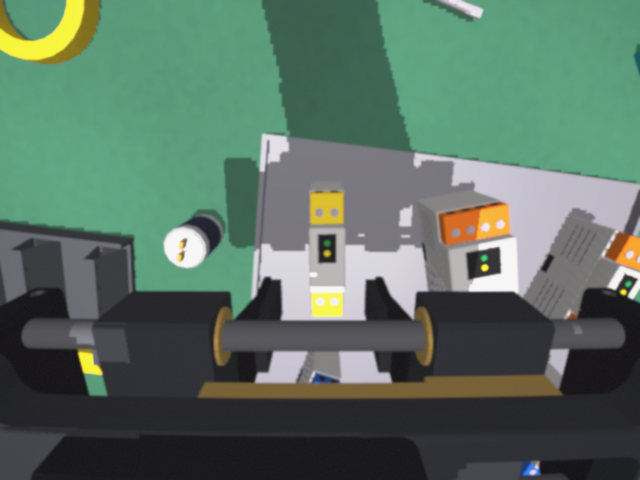

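The yellow module (hole pairs at (327,213) and (327,303)) is centred between the fingers, which sit around column 324. I'm going down to grasp it.

>>> {"api": "drive_tool", "payload": {
  "moves": [
    {"x": 1,"y": 2,"z": 25,"rx": 0,"ry": 0,"rz": -0.005,"fingers": 0},
    {"x": 1,"y": 2,"z": 50,"rx": 0,"ry": 0,"rz": -0.005,"fingers": 0},
    {"x": 1,"y": 2,"z": 70,"rx": 0,"ry": 0,"rz": -0.005,"fingers": 0},
    {"x": 1,"y": 2,"z": 82,"rx": 0,"ry": 0,"rz": -0.005,"fingers": 0},
    {"x": 1,"y": 2,"z": 82,"rx": 0,"ry": 0,"rz": -0.005,"fingers": 0},
    {"x": 1,"y": 2,"z": 82,"rx": 0,"ry": 0,"rz": -0.005,"fingers": 0.3},
    {"x": 1,"y": 2,"z": 82,"rx": 0,"ry": 0,"rz": -0.005,"fingers": 0.6},
    {"x": 1,"y": 2,"z": 82,"rx": 0,"ry": 0,"rz": -0.005,"fingers": 0.8},
    {"x": 1,"y": 2,"z": 82,"rx": 0,"ry": 0,"rz": -0.005,"fingers": 0.8},
    {"x": 1,"y": 2,"z": 82,"rx": 0,"ry": 0,"rz": -0.005,"fingers": 0.8}
  ],
  "force": 25
}}

```text
time_s: 7.32
tool_pos: [0.4563, 0.1097, 0.0491]
tool_rot: [180.0, 0.1, -178.7]
force: [-0.2, 0.0, 4.9]
grip_width: 0.0239
grasp_force: 25.0
```

```bash
python3 -c "
from h import *
o=sensors.get_obs();print(o['tool_pos'],o['tool_rot'],o['grip_width'],o['grasp_force']);go(o['tool_pos'],o['tool_rot'][2],('mY',.18),('sY',.18),('sY',.13))"
```

```text
[0.45632415 0.10968464 0.04914897] [ 1.79977232e+02  5.55690191e-02 -1.78728250e+02] 0.023943136300927204 24.957136005250504
mY 0.18 [  -0.2    0.  -130.9] rz 0.001
sY 0.18 [ -55.7 -223.  -130.9] rz 0.132
sY 0.13 [ -55.7 -223.   -80.9] rz 0.132
```

>>> {"api": "drive_tool", "payload": {
  "moves": [
    {"x": 0,"y": 0,"z": -15,"rx": 0,"ry": 0,"rz": 0,"fingers": 0.8},
    {"x": 0,"y": 0,"z": -45,"rx": 0,"ry": 0,"rz": 0,"fingers": 0.8},
    {"x": 0,"y": 0,"z": -80,"rx": 0,"ry": 0,"rz": 0,"fingers": 0.8},
    {"x": -2,"y": -10,"z": -110,"rx": 0,"ry": 0,"rz": 0.01,"fingers": 0.8},
    {"x": -10,"y": -40,"z": -130,"rx": 0,"ry": 0,"rz": 0.03,"fingers": 0.8},
    {"x": -20,"y": -75,"z": -130,"rx": 0,"ry": 0,"rz": 0.05,"fingers": 0.8},
    {"x": -30,"y": -115,"z": -130,"rx": 0,"ry": 0,"rz": 0.07,"fingers": 0.8},
    {"x": -39,"y": -155,"z": -130,"rx": 0,"ry": 0,"rz": 0.09,"fingers": 0.8},
    {"x": -48,"y": -190,"z": -125,"rx": 0,"ry": 0,"rz": 0.11,"fingers": 0.8},
    {"x": -54,"y": -215,"z": -110,"rx": 0,"ry": 0,"rz": 0.13,"fingers": 0.8},
    {"x": -56,"y": -223,"z": -90,"rx": 0,"ry": 0,"rz": 0.132,"fingers": 0.8},
    {"x": -56,"y": -223,"z": -75,"rx": 0,"ry": 0,"rz": 0.132,"fingers": 0.8},
    {"x": -56,"y": -223,"z": -71,"rx": 0,"ry": 0,"rz": 0.132,"fingers": 0.8},
    {"x": -56,"y": -223,"z": -71,"rx": 0,"ry": 0,"rz": 0.132,"fingers": 0.8},
    {"x": -56,"y": -223,"z": -71,"rx": 0,"ry": 0,"rz": 0.132,"fingers": 0.8},
    {"x": -56,"y": -223,"z": -71,"rx": 0,"ry": 0,"rz": 0.132,"fingers": 0.8}
  ]
}}

```text
time_s: 9.32
tool_pos: [0.5172, -0.1119, 0.1202]
tool_rot: [180.0, 0.1, 173.7]
force: [-0.5, -0.7, -2.5]
grip_width: 0.0236
grasp_force: 25.0
```

```bash
python3 -c "
from h import *
o=sensors.get_obs();print(o['tool_pos'],o['tool_rot'],o['grip_width'],o['grasp_force'],o['force']);go(o['tool_pos'],o['tool_rot'][2],('sY',.052));cam('wrist','wF')"
```

```text
[ 0.51723578 -0.1119472   0.12022375] [1.79983359e+02 7.03618098e-02 1.73732101e+02] 0.02364085646357668 24.960671705812274 [-0.5266915  -0.68009962 -2.46571576]
sY 0.052 [ 0.2 -0.1 68.2] rz 0.001
```

View pics/wF.png

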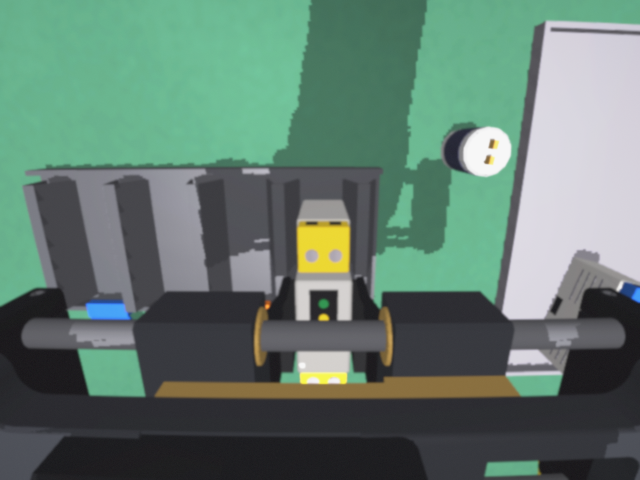

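The yellow module hangs centred over the end slot (module columns 298–350, slot 285–360). I'm lowering it.

>>> {"api": "drive_tool", "payload": {
  "moves": [
    {"x": 0,"y": 0,"z": 15,"rx": 0,"ry": 0,"rz": 0,"fingers": 0.8},
    {"x": 0,"y": 0,"z": 30,"rx": 0,"ry": 0,"rz": 0,"fingers": 0.8},
    {"x": 0,"y": 0,"z": 42,"rx": 0,"ry": 0,"rz": 0,"fingers": 0.8},
    {"x": 0,"y": 0,"z": 52,"rx": 0,"ry": 0,"rz": 0,"fingers": 0.8},
    {"x": 0,"y": 0,"z": 60,"rx": 0,"ry": 0,"rz": 0,"fingers": 0.8},
    {"x": 0,"y": 0,"z": 64,"rx": 0,"ry": 0,"rz": 0,"fingers": 0.8},
    {"x": 0,"y": 0,"z": 66,"rx": 0,"ry": 0,"rz": 0,"fingers": 0.8},
    {"x": 0,"y": 0,"z": 67.5,"rx": 0,"ry": 0,"rz": 0,"fingers": 0.8},
    {"x": 0,"y": 0,"z": 67.5,"rx": 0,"ry": 0,"rz": 0,"fingers": 0.8},
    {"x": 0,"y": 0,"z": 67.5,"rx": 0,"ry": 0,"rz": 0,"fingers": 0.8}
  ]
}}

```text
time_s: 10.62
tool_pos: [0.517, -0.1122, 0.0523]
tool_rot: [180.0, 0.0, 173.7]
force: [0.6, -0.7, -2.4]
grip_width: 0.0234
grasp_force: 25.0
```

```bash
python3 -c "
from h import *
o=sensors.get_obs();print(o['tool_pos'],o['tool_rot'],o['force'])"
```

```text
[ 0.51699336 -0.11217042  0.05230085] [1.79992355e+02 3.21633278e-02 1.73709185e+02] [ 0.63684147 -0.71613751 -2.37287057]
```

>>> {"api": "drive_tool", "payload": {
  "moves": [
    {"x": 0,"y": 0,"z": 0.5,"rx": 0,"ry": 0,"rz": 0,"fingers": 0.8},
    {"x": 0,"y": 0,"z": 1,"rx": 0,"ry": 0,"rz": 0,"fingers": 0.8},
    {"x": 0,"y": 0,"z": 1.5,"rx": 0,"ry": 0,"rz": 0,"fingers": 0.8},
    {"x": 0,"y": 0,"z": 1.5,"rx": 0,"ry": 0,"rz": 0,"fingers": 0.8},
    {"x": 0,"y": 0,"z": 1.5,"rx": 0,"ry": 0,"rz": 0,"fingers": 0.8}
  ]
}}

```text
time_s: 11.25
tool_pos: [0.5169, -0.1122, 0.0512]
tool_rot: [180.0, 0.0, 173.7]
force: [-3.1, 0.5, 6.1]
grip_width: 0.0236
grasp_force: 25.0
```

Contact shows as +6 N at TCP z 0.051, so I'm releasing and going up.

>>> {"api": "drive_tool", "payload": {
  "moves": [
    {"x": 0,"y": 0,"z": -0.5,"rx": 0,"ry": 0,"rz": 0,"fingers": 0.4},
    {"x": 0,"y": 0,"z": -0.5,"rx": 0,"ry": 0,"rz": 0,"fingers": 0.2},
    {"x": 0,"y": 0,"z": -0.5,"rx": 0,"ry": 0,"rz": 0,"fingers": 0.1},
    {"x": 0,"y": 0,"z": -0.5,"rx": 0,"ry": 0,"rz": 0,"fingers": 0.1},
    {"x": 0,"y": 0,"z": -15,"rx": 0,"ry": 0,"rz": 0,"fingers": 0.1},
    {"x": 0,"y": 0,"z": -40,"rx": 0,"ry": 0,"rz": 0,"fingers": 0.1},
    {"x": 0,"y": 0,"z": -75,"rx": 0,"ry": 0,"rz": 0,"fingers": 0.1},
    {"x": 0,"y": 0,"z": -110,"rx": 0,"ry": 0,"rz": 0,"fingers": 0.1},
    {"x": 0,"y": 0,"z": -130,"rx": 0,"ry": 0,"rz": 0,"fingers": 0.1},
    {"x": 0,"y": 0,"z": -130,"rx": 0,"ry": 0,"rz": 0,"fingers": 0.1}
  ]
}}

```text
time_s: 12.5
tool_pos: [0.5182, -0.1125, 0.1831]
tool_rot: [180.0, 0.3, 173.7]
force: [-0.1, 0.1, -0.4]
grip_width: 0.0391
grasp_force: 0.0
```

```bash
python3 -c "
from h import *
o=sensors.get_obs();print(o['tool_pos'],o['tool_rot'],o['grip_width'],o['force']);go(o['tool_pos'],o['tool_rot'][2],('mO',.12))
c=cam('wrist','wG')"
```

```text
[ 0.51819737 -0.11248025  0.1830826 ] [179.96627109   0.27540806 173.6997159 ] 0.03914685131833036 [-0.12766924  0.08818882 -0.39819866]
mO 0.12 [ 82.7 423.6  63.1] rz 0.201
```

View pics/wG.png

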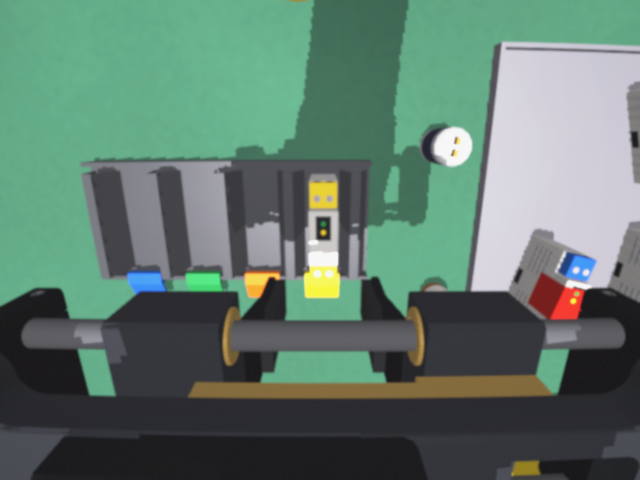

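The yellow module stands upright and centred in its slot, with hole pairs at (324,199) and (323,275). Next is orange.

>>> {"api": "drive_tool", "payload": {
  "moves": [
    {"x": 5,"y": 30,"z": 0,"rx": 0,"ry": 0,"rz": 0.01,"fingers": 0},
    {"x": 14,"y": 75,"z": 0,"rx": 0,"ry": 0,"rz": 0.03,"fingers": 0},
    {"x": 23,"y": 120,"z": 0,"rx": 0,"ry": 0,"rz": 0.05,"fingers": 0},
    {"x": 32,"y": 165,"z": 0,"rx": 0,"ry": 0,"rz": 0.07,"fingers": 0},
    {"x": 41,"y": 210,"z": 0,"rx": 0,"ry": 0,"rz": 0.09,"fingers": 0},
    {"x": 50,"y": 255,"z": 0,"rx": 0,"ry": 0,"rz": 0.12,"fingers": 0},
    {"x": 59,"y": 300,"z": 0,"rx": 0,"ry": 0,"rz": 0.15,"fingers": 0},
    {"x": 68,"y": 345,"z": 0,"rx": 0,"ry": 0,"rz": 0.18,"fingers": 0},
    {"x": 76,"y": 385,"z": 10,"rx": 0,"ry": 0,"rz": 0.2,"fingers": 0},
    {"x": 81,"y": 412,"z": 30,"rx": 0,"ry": 0,"rz": 0.201,"fingers": 0},
    {"x": 83,"y": 424,"z": 55,"rx": 0,"ry": 0,"rz": 0.201,"fingers": 0},
    {"x": 83,"y": 424,"z": 63,"rx": 0,"ry": 0,"rz": 0.201,"fingers": 0},
    {"x": 83,"y": 424,"z": 63,"rx": 0,"ry": 0,"rz": 0.201,"fingers": 0},
    {"x": 83,"y": 424,"z": 63,"rx": 0,"ry": 0,"rz": 0.201,"fingers": 0},
    {"x": 83,"y": 424,"z": 63,"rx": 0,"ry": 0,"rz": 0.201,"fingers": 0}
  ]
}}

```text
time_s: 14.42
tool_pos: [0.4815, 0.3181, 0.1187]
tool_rot: [179.9, 0.1, 162.1]
force: [0.4, -0.1, -0.8]
grip_width: 0.0434
grasp_force: 0.0
```

```bash
python3 -c "
from h import *
o=sensors.get_obs();print(o['tool_pos'],o['tool_rot'],o['grip_width']);go(o['tool_pos'],o['tool_rot'][2],('mO',.049))
G=dict(np.load('cam_wG.npz'));a,b=atz(G,324,199,.07),atz(G,323,275,.07);print((a+b)/2,a-b)"
```

```text
[0.48153074 0.3181208  0.11867032] [1.79915022e+02 6.51832549e-02 1.62130751e+02] 0.04335261512050569
mO 0.049 [-1.1 -0.2 69.7] rz -0.001
[ 0.51781811 -0.1117517   0.07      ] [-0.06457908  0.00798563  0.        ]
```

>>> {"api": "drive_tool", "payload": {
  "moves": [
    {"x": -1,"y": 0,"z": 25,"rx": 0,"ry": 0,"rz": 0,"fingers": 0},
    {"x": -1,"y": 0,"z": 48,"rx": 0,"ry": 0,"rz": 0,"fingers": 0},
    {"x": -1,"y": 0,"z": 63,"rx": 0,"ry": 0,"rz": 0,"fingers": 0},
    {"x": -1,"y": 0,"z": 69.5,"rx": 0,"ry": 0,"rz": 0,"fingers": 0},
    {"x": -1,"y": 0,"z": 69.5,"rx": 0,"ry": 0,"rz": 0,"fingers": 0},
    {"x": -1,"y": 0,"z": 69.5,"rx": 0,"ry": 0,"rz": 0,"fingers": 0.3},
    {"x": -1,"y": 0,"z": 69.5,"rx": 0,"ry": 0,"rz": 0,"fingers": 0.6},
    {"x": -1,"y": 0,"z": 69.5,"rx": 0,"ry": 0,"rz": 0,"fingers": 0.8},
    {"x": -1,"y": 0,"z": 69.5,"rx": 0,"ry": 0,"rz": 0,"fingers": 0.8},
    {"x": -1,"y": 0,"z": 69.5,"rx": 0,"ry": 0,"rz": 0,"fingers": 0.8},
    {"x": -1,"y": 0,"z": 69.5,"rx": 0,"ry": 0,"rz": 0,"fingers": 0.8}
  ]
}}

```text
time_s: 15.8
tool_pos: [0.482, 0.3182, 0.0486]
tool_rot: [180.0, 0.0, 162.2]
force: [0.1, -1.5, 5.4]
grip_width: 0.024
grasp_force: 24.9
```

```bash
python3 -c "
from h import *
o=sensors.get_obs();print(o['tool_pos'],o['tool_rot'],o['grip_width'],o['grasp_force']);go(o['tool_pos'],o['tool_rot'][2],('mO',.2),('sO',.2),('sO',.12))"
```

```text
[0.48198408 0.31821224 0.04860864] [1.79967866e+02 2.59200512e-02 1.62191224e+02] 0.024004894799797755 24.854492013546405
mO 0.2 [  -0.7   -0.4 -151.4] rz -0.000
sO 0.2 [-176.1 -458.3 -151.4] rz -0.201
sO 0.12 [-176.1 -458.3  -71.4] rz -0.201
```

>>> {"api": "drive_tool", "payload": {
  "moves": [
    {"x": 0,"y": 0,"z": -15,"rx": 0,"ry": 0,"rz": 0,"fingers": 0.8},
    {"x": 0,"y": 0,"z": -45,"rx": 0,"ry": 0,"rz": 0,"fingers": 0.8},
    {"x": 0,"y": 0,"z": -80,"rx": 0,"ry": 0,"rz": 0,"fingers": 0.8},
    {"x": -5,"y": -13,"z": -115,"rx": 0,"ry": 0,"rz": -0.01,"fingers": 0.8},
    {"x": -18,"y": -45,"z": -130,"rx": 0,"ry": 0,"rz": -0.02,"fingers": 0.8},
    {"x": -35,"y": -90,"z": -130,"rx": 0,"ry": 0,"rz": -0.04,"fingers": 0.8},
    {"x": -52,"y": -135,"z": -130,"rx": 0,"ry": 0,"rz": -0.06,"fingers": 0.8},
    {"x": -69,"y": -180,"z": -130,"rx": 0,"ry": 0,"rz": -0.08,"fingers": 0.8},
    {"x": -86,"y": -225,"z": -130,"rx": 0,"ry": 0,"rz": -0.1,"fingers": 0.8},
    {"x": -104,"y": -270,"z": -130,"rx": 0,"ry": 0,"rz": -0.12,"fingers": 0.8},
    {"x": -121,"y": -315,"z": -130,"rx": 0,"ry": 0,"rz": -0.14,"fingers": 0.8},
    {"x": -138,"y": -360,"z": -130,"rx": 0,"ry": 0,"rz": -0.16,"fingers": 0.8},
    {"x": -156,"y": -405,"z": -130,"rx": 0,"ry": 0,"rz": -0.18,"fingers": 0.8},
    {"x": -168,"y": -438,"z": -130,"rx": 0,"ry": 0,"rz": -0.195,"fingers": 0.8},
    {"x": -176,"y": -458,"z": -125,"rx": 0,"ry": 0,"rz": -0.201,"fingers": 0.8},
    {"x": -176,"y": -458,"z": -110,"rx": 0,"ry": 0,"rz": -0.201,"fingers": 0.8},
    {"x": -176,"y": -458,"z": -90,"rx": 0,"ry": 0,"rz": -0.201,"fingers": 0.8},
    {"x": -176,"y": -458,"z": -71,"rx": 0,"ry": 0,"rz": -0.201,"fingers": 0.8},
    {"x": -176,"y": -458,"z": -71,"rx": 0,"ry": 0,"rz": -0.201,"fingers": 0.8},
    {"x": -176,"y": -458,"z": -71,"rx": 0,"ry": 0,"rz": -0.201,"fingers": 0.8}
  ]
}}

```text
time_s: 18.3
tool_pos: [0.5095, -0.1708, 0.1193]
tool_rot: [180.0, 0.0, 173.8]
force: [0.5, 0.9, -0.4]
grip_width: 0.0239
grasp_force: 24.9
```

```bash
python3 -c "
from h import *
o=sensors.get_obs();print(o['tool_pos'],o['tool_rot'],o['grip_width'],o['grasp_force'],o['force']);go(o['tool_pos'],o['tool_rot'][2],('sO',.052));cam('wrist','wH')"
```

```text
[ 0.50952475 -0.17082257  0.11933573] [1.79973870e+02 1.63817478e-02 1.73779139e+02] 0.023925846312275317 24.856575538797188 [ 0.53319431  0.87136728 -0.40997476]
sO 0.052 [-0.1 -1.2 67.3] rz 0.001
```

>>> {"api": "drive_tool", "payload": {
  "moves": [
    {"x": 0,"y": -0.5,"z": 15,"rx": 0,"ry": 0,"rz": 0,"fingers": 0.8},
    {"x": 0,"y": -0.5,"z": 30,"rx": 0,"ry": 0,"rz": 0,"fingers": 0.8},
    {"x": 0,"y": -0.5,"z": 42,"rx": 0,"ry": 0,"rz": 0,"fingers": 0.8},
    {"x": 0,"y": -0.5,"z": 52,"rx": 0,"ry": 0,"rz": 0,"fingers": 0.8},
    {"x": 0,"y": -0.5,"z": 60,"rx": 0,"ry": 0,"rz": 0,"fingers": 0.8},
    {"x": 0,"y": -0.5,"z": 64,"rx": 0,"ry": 0,"rz": 0,"fingers": 0.8},
    {"x": 0,"y": -0.5,"z": 66,"rx": 0,"ry": 0,"rz": 0,"fingers": 0.8},
    {"x": 0,"y": -0.5,"z": 67,"rx": 0,"ry": 0,"rz": 0,"fingers": 0.8},
    {"x": 0,"y": -0.5,"z": 68,"rx": 0,"ry": 0,"rz": 0,"fingers": 0.8},
    {"x": 0,"y": -0.5,"z": 68.5,"rx": 0,"ry": 0,"rz": 0,"fingers": 0.8},
    {"x": 0,"y": -0.5,"z": 68.5,"rx": 0,"ry": 0,"rz": 0,"fingers": 0.8}
  ]
}}

```text
time_s: 19.73
tool_pos: [0.5092, -0.1723, 0.0506]
tool_rot: [180.0, 0.0, 173.7]
force: [0.8, -0.5, -1.8]
grip_width: 0.0236
grasp_force: 24.9
```

>>> {"api": "drive_tool", "payload": {
  "moves": [
    {"x": 0,"y": 0,"z": 0.5,"rx": 0,"ry": 0,"rz": 0,"fingers": 0.8},
    {"x": 0,"y": 0,"z": 1,"rx": 0,"ry": 0,"rz": 0,"fingers": 0.8},
    {"x": 0,"y": 0,"z": 1,"rx": 0,"ry": 0,"rz": 0,"fingers": 0.8},
    {"x": 0,"y": 0,"z": 1,"rx": 0,"ry": 0,"rz": 0,"fingers": 0.8}
  ]
}}

```text
time_s: 20.23
tool_pos: [0.5093, -0.1725, 0.0505]
tool_rot: [180.0, 0.0, 173.7]
force: [-2.7, 1.1, 5.6]
grip_width: 0.0241
grasp_force: 24.9
```

Contact again, so I'm releasing orange and retreating.

>>> {"api": "drive_tool", "payload": {
  "moves": [
    {"x": 0,"y": 0,"z": -0.5,"rx": 0,"ry": 0,"rz": 0,"fingers": 0.4},
    {"x": 0,"y": 0,"z": -0.5,"rx": 0,"ry": 0,"rz": 0,"fingers": 0.2},
    {"x": 0,"y": 0,"z": -0.5,"rx": 0,"ry": 0,"rz": 0,"fingers": 0.1},
    {"x": 0,"y": 0,"z": -0.5,"rx": 0,"ry": 0,"rz": 0,"fingers": 0.1},
    {"x": 0,"y": 0,"z": -15,"rx": 0,"ry": 0,"rz": 0,"fingers": 0.1},
    {"x": 0,"y": 0,"z": -40,"rx": 0,"ry": 0,"rz": 0,"fingers": 0.1},
    {"x": 0,"y": 0,"z": -75,"rx": 0,"ry": 0,"rz": 0,"fingers": 0.1},
    {"x": 0,"y": 0,"z": -110,"rx": 0,"ry": 0,"rz": 0,"fingers": 0.1},
    {"x": 0,"y": 0,"z": -130,"rx": 0,"ry": 0,"rz": 0,"fingers": 0.1},
    {"x": 0,"y": 0,"z": -130,"rx": 0,"ry": 0,"rz": 0,"fingers": 0.1}
  ]
}}

```text
time_s: 21.48
tool_pos: [0.5105, -0.1728, 0.1821]
tool_rot: [180.0, 0.3, 173.7]
force: [0.8, -1.0, 0.3]
grip_width: 0.0392
grasp_force: 0.0
```

```bash
python3 -c "
from h import *
o=sensors.get_obs();print(o['tool_pos'],o['tool_rot'],o['grip_width'],o['force']);go(o['tool_pos'],o['tool_rot'][2],('mG',.12))
c=cam('wrist','wI')"
```

```text
[ 0.51047117 -0.17279931  0.18206074] [179.99373294   0.27293698 173.70053048] 0.03921052641430911 [ 0.77865387 -1.02997849  0.31937196]
mG 0.12 [-54.5 389.4  62.1] rz 0.072
```

>>> {"api": "drive_tool", "payload": {
  "moves": [
    {"x": -4,"y": 28,"z": 0,"rx": 0,"ry": 0,"rz": 0,"fingers": 0},
    {"x": -10,"y": 72,"z": 0,"rx": 0,"ry": 0,"rz": 0.01,"fingers": 0},
    {"x": -16,"y": 116,"z": 0,"rx": 0,"ry": 0,"rz": 0.02,"fingers": 0},
    {"x": -22,"y": 160,"z": 0,"rx": 0,"ry": 0,"rz": 0.03,"fingers": 0},
    {"x": -29,"y": 204,"z": 0,"rx": 0,"ry": 0,"rz": 0.04,"fingers": 0},
    {"x": -35,"y": 248,"z": 0,"rx": 0,"ry": 0,"rz": 0.05,"fingers": 0},
    {"x": -41,"y": 292,"z": 0,"rx": 0,"ry": 0,"rz": 0.06,"fingers": 0},
    {"x": -47,"y": 336,"z": 0,"rx": 0,"ry": 0,"rz": 0.07,"fingers": 0},
    {"x": -52,"y": 372,"z": 10,"rx": 0,"ry": 0,"rz": 0.072,"fingers": 0},
    {"x": -54.5,"y": 389.5,"z": 30,"rx": 0,"ry": 0,"rz": 0.072,"fingers": 0},
    {"x": -54.5,"y": 389.5,"z": 52,"rx": 0,"ry": 0,"rz": 0.072,"fingers": 0},
    {"x": -54.5,"y": 389.5,"z": 62,"rx": 0,"ry": 0,"rz": 0.072,"fingers": 0},
    {"x": -54.5,"y": 389.5,"z": 62,"rx": 0,"ry": 0,"rz": 0.072,"fingers": 0},
    {"x": -54.5,"y": 389.5,"z": 62,"rx": 0,"ry": 0,"rz": 0.072,"fingers": 0},
    {"x": -54.5,"y": 389.5,"z": 62,"rx": 0,"ry": 0,"rz": 0.072,"fingers": 0}
  ]
}}

```text
time_s: 23.4
tool_pos: [0.6066, 0.2088, 0.1187]
tool_rot: [179.9, 0.1, 169.6]
force: [-0.2, 0.9, 0.4]
grip_width: 0.0435
grasp_force: 0.0
```

```bash
python3 -c "
from h import *
o=sensors.get_obs();print(o['tool_pos'],o['tool_rot'],o['grip_width']);go(o['tool_pos'],o['tool_rot'][2],('mG',.049))"
```

```text
[0.60664067 0.20880265 0.11867469] [1.79937647e+02 8.77491867e-02 1.69557658e+02] 0.04353112685923329
mG 0.049 [-0.8 -0.4 69.7] rz -0.001
```

>>> {"api": "drive_tool", "payload": {
  "moves": [
    {"x": -0.5,"y": -0.5,"z": 25,"rx": 0,"ry": 0,"rz": 0,"fingers": 0},
    {"x": -0.5,"y": -0.5,"z": 48,"rx": 0,"ry": 0,"rz": 0,"fingers": 0},
    {"x": -0.5,"y": -0.5,"z": 63,"rx": 0,"ry": 0,"rz": 0,"fingers": 0},
    {"x": -0.5,"y": -0.5,"z": 69,"rx": 0,"ry": 0,"rz": 0,"fingers": 0},
    {"x": -0.5,"y": -0.5,"z": 69,"rx": 0,"ry": 0,"rz": 0,"fingers": 0},
    {"x": -0.5,"y": -0.5,"z": 69,"rx": 0,"ry": 0,"rz": 0,"fingers": 0.3},
    {"x": -0.5,"y": -0.5,"z": 69,"rx": 0,"ry": 0,"rz": 0,"fingers": 0.6},
    {"x": -0.5,"y": -0.5,"z": 69,"rx": 0,"ry": 0,"rz": 0,"fingers": 0.8},
    {"x": -0.5,"y": -0.5,"z": 69,"rx": 0,"ry": 0,"rz": 0,"fingers": 0.8},
    {"x": -0.5,"y": -0.5,"z": 69,"rx": 0,"ry": 0,"rz": 0,"fingers": 0.8},
    {"x": -0.5,"y": -0.5,"z": 69,"rx": 0,"ry": 0,"rz": 0,"fingers": 0.8}
  ]
}}

```text
time_s: 24.78
tool_pos: [0.6068, 0.2084, 0.0491]
tool_rot: [180.0, 0.0, 169.6]
force: [-0.8, -0.4, 5.1]
grip_width: 0.024
grasp_force: 24.9
```

```bash
python3 -c "
from h import *
o=sensors.get_obs();print(o['tool_pos'],o['tool_rot'],o['grip_width'],o['grasp_force']);go(o['tool_pos'],o['tool_rot'][2],('sG',.18),('sG',.12))"
```

```text
[0.60677731 0.2083712  0.04912677] [1.79972653e+02 4.20357969e-02 1.69580226e+02] 0.023983711103335487 24.895630152896047
sG 0.18 [  22.5 -451.6 -130.9] rz -0.072
sG 0.12 [  22.5 -451.6  -70.9] rz -0.072
```

>>> {"api": "drive_tool", "payload": {
  "moves": [
    {"x": 0,"y": 0,"z": -15,"rx": 0,"ry": 0,"rz": 0,"fingers": 0.8},
    {"x": 0,"y": 0,"z": -45,"rx": 0,"ry": 0,"rz": 0,"fingers": 0.8},
    {"x": 0,"y": 0,"z": -80,"rx": 0,"ry": 0,"rz": 0,"fingers": 0.8},
    {"x": 0.5,"y": -13,"z": -115,"rx": 0,"ry": 0,"rz": 0,"fingers": 0.8},
    {"x": 2,"y": -45,"z": -130,"rx": 0,"ry": 0,"rz": -0.01,"fingers": 0.8},
    {"x": 4,"y": -90,"z": -130,"rx": 0,"ry": 0,"rz": -0.02,"fingers": 0.8},
    {"x": 7,"y": -135,"z": -130,"rx": 0,"ry": 0,"rz": -0.03,"fingers": 0.8},
    {"x": 9,"y": -180,"z": -130,"rx": 0,"ry": 0,"rz": -0.035,"fingers": 0.8},
    {"x": 11,"y": -225,"z": -130,"rx": 0,"ry": 0,"rz": -0.04,"fingers": 0.8},
    {"x": 13,"y": -270,"z": -130,"rx": 0,"ry": 0,"rz": -0.05,"fingers": 0.8},
    {"x": 16,"y": -315,"z": -130,"rx": 0,"ry": 0,"rz": -0.055,"fingers": 0.8},
    {"x": 18,"y": -360,"z": -130,"rx": 0,"ry": 0,"rz": -0.06,"fingers": 0.8},
    {"x": 20,"y": -405,"z": -130,"rx": 0,"ry": 0,"rz": -0.07,"fingers": 0.8},
    {"x": 22,"y": -435,"z": -130,"rx": 0,"ry": 0,"rz": -0.072,"fingers": 0.8},
    {"x": 22.5,"y": -452,"z": -125,"rx": 0,"ry": 0,"rz": -0.072,"fingers": 0.8},
    {"x": 22.5,"y": -452,"z": -110,"rx": 0,"ry": 0,"rz": -0.072,"fingers": 0.8},
    {"x": 22.5,"y": -452,"z": -90,"rx": 0,"ry": 0,"rz": -0.072,"fingers": 0.8},
    {"x": 22.5,"y": -452,"z": -71,"rx": 0,"ry": 0,"rz": -0.072,"fingers": 0.8},
    {"x": 22.5,"y": -452,"z": -71,"rx": 0,"ry": 0,"rz": -0.072,"fingers": 0.8},
    {"x": 22.5,"y": -452,"z": -71,"rx": 0,"ry": 0,"rz": -0.072,"fingers": 0.8}
  ]
}}

```text
time_s: 27.28
tool_pos: [0.503, -0.2319, 0.1198]
tool_rot: [-180.0, 0.0, 173.7]
force: [0.9, 0.7, -1.2]
grip_width: 0.0241
grasp_force: 24.9
```

```bash
python3 -c "
from h import *
o=sensors.get_obs();print(o['tool_pos'],o['tool_rot'],o['grip_width'],o['grasp_force'],o['force']);go(o['tool_pos'],o['tool_rot'][2],('sG',.052));cam('wrist','wJ')"
```

```text
[ 0.50295608 -0.23193691  0.11981835] [-1.79996386e+02  2.30861499e-02  1.73741907e+02] 0.02410490781192238 24.90080874413252 [ 0.94417767  0.68496721 -1.20566725]
sG 0.052 [-0.   0.2 67.8] rz 0.001
```

>>> {"api": "drive_tool", "payload": {
  "moves": [
    {"x": 0,"y": 0,"z": 15,"rx": 0,"ry": 0,"rz": 0,"fingers": 0.8},
    {"x": 0,"y": 0,"z": 30,"rx": 0,"ry": 0,"rz": 0,"fingers": 0.8},
    {"x": 0,"y": 0,"z": 42,"rx": 0,"ry": 0,"rz": 0,"fingers": 0.8},
    {"x": 0,"y": 0,"z": 52,"rx": 0,"ry": 0,"rz": 0,"fingers": 0.8},
    {"x": 0,"y": 0,"z": 60,"rx": 0,"ry": 0,"rz": 0,"fingers": 0.8},
    {"x": 0,"y": 0,"z": 64,"rx": 0,"ry": 0,"rz": 0,"fingers": 0.8},
    {"x": 0,"y": 0,"z": 66,"rx": 0,"ry": 0,"rz": 0,"fingers": 0.8},
    {"x": 0,"y": 0,"z": 67,"rx": 0,"ry": 0,"rz": 0,"fingers": 0.8},
    {"x": 0,"y": 0,"z": 68,"rx": 0,"ry": 0,"rz": 0,"fingers": 0.8},
    {"x": 0,"y": 0,"z": 69,"rx": 0,"ry": 0,"rz": 0,"fingers": 0.8},
    {"x": 0,"y": 0,"z": 69,"rx": 0,"ry": 0,"rz": 0,"fingers": 0.8},
    {"x": 0,"y": 0,"z": 69,"rx": 0,"ry": 0,"rz": 0,"fingers": 0.8}
  ]
}}

```text
time_s: 28.82
tool_pos: [0.5028, -0.2323, 0.0511]
tool_rot: [180.0, 0.0, 173.7]
force: [-1.3, 0.5, 4.4]
grip_width: 0.0237
grasp_force: 24.9
```

Contact at 4.4 N. I'm releasing green.

>>> {"api": "drive_tool", "payload": {
  "moves": [
    {"x": 0,"y": 0,"z": 0,"rx": 0,"ry": 0,"rz": 0,"fingers": 0.4},
    {"x": 0,"y": 0,"z": 0,"rx": 0,"ry": 0,"rz": 0,"fingers": 0.2},
    {"x": 0,"y": 0,"z": 0,"rx": 0,"ry": 0,"rz": 0,"fingers": 0.1},
    {"x": 0,"y": 0,"z": 0,"rx": 0,"ry": 0,"rz": 0,"fingers": 0.1},
    {"x": 0,"y": 0,"z": -15,"rx": 0,"ry": 0,"rz": 0,"fingers": 0.1},
    {"x": 0,"y": 0,"z": -40,"rx": 0,"ry": 0,"rz": 0,"fingers": 0.1},
    {"x": 0,"y": 0,"z": -75,"rx": 0,"ry": 0,"rz": 0,"fingers": 0.1},
    {"x": 0,"y": 0,"z": -110,"rx": 0,"ry": 0,"rz": 0,"fingers": 0.1},
    {"x": 0,"y": 0,"z": -130,"rx": 0,"ry": 0,"rz": 0,"fingers": 0.1},
    {"x": 0,"y": 0,"z": -130,"rx": 0,"ry": 0,"rz": 0,"fingers": 0.1}
  ]
}}

```text
time_s: 30.08
tool_pos: [0.5039, -0.2329, 0.1831]
tool_rot: [-180.0, 0.3, 173.7]
force: [0.5, 1.1, -0.0]
grip_width: 0.0391
grasp_force: 0.0
```

```bash
python3 -c "
from h import *
o=sensors.get_obs();print(o['tool_pos'],o['tool_rot'],o['grip_width'],o['force']);go(o['tool_pos'],o['tool_rot'][2],('mB',.12))
c=cam('wrist','wK')"
```

```text
[ 0.50385448 -0.2328553   0.18312424] [-179.97454362    0.27782244  173.70106222] 0.039113989373213295 [ 0.53639868  1.11372606 -0.04171142]
mB 0.12 [-61.4 551.9  63.1] rz 0.195
```

>>> {"api": "drive_tool", "payload": {
  "moves": [
    {"x": -3,"y": 28,"z": 0,"rx": 0,"ry": 0,"rz": 0.01,"fingers": 0},
    {"x": -8,"y": 72,"z": 0,"rx": 0,"ry": 0,"rz": 0.025,"fingers": 0},
    {"x": -13,"y": 116,"z": 0,"rx": 0,"ry": 0,"rz": 0.04,"fingers": 0},
    {"x": -18,"y": 162,"z": 0,"rx": 0,"ry": 0,"rz": 0.055,"fingers": 0},
    {"x": -23,"y": 208,"z": 0,"rx": 0,"ry": 0,"rz": 0.07,"fingers": 0},
    {"x": -28,"y": 254,"z": 0,"rx": 0,"ry": 0,"rz": 0.085,"fingers": 0},
    {"x": -33,"y": 300,"z": 0,"rx": 0,"ry": 0,"rz": 0.1,"fingers": 0},
    {"x": -38,"y": 346,"z": 0,"rx": 0,"ry": 0,"rz": 0.12,"fingers": 0},
    {"x": -43,"y": 392,"z": 0,"rx": 0,"ry": 0,"rz": 0.14,"fingers": 0},
    {"x": -48,"y": 438,"z": 0,"rx": 0,"ry": 0,"rz": 0.16,"fingers": 0},
    {"x": -53,"y": 484,"z": 0,"rx": 0,"ry": 0,"rz": 0.18,"fingers": 0},
    {"x": -58,"y": 525,"z": 5,"rx": 0,"ry": 0,"rz": 0.195,"fingers": 0},
    {"x": -61.5,"y": 552,"z": 20,"rx": 0,"ry": 0,"rz": 0.195,"fingers": 0},
    {"x": -61.5,"y": 552,"z": 45,"rx": 0,"ry": 0,"rz": 0.195,"fingers": 0},
    {"x": -61.5,"y": 552,"z": 63,"rx": 0,"ry": 0,"rz": 0.195,"fingers": 0},
    {"x": -61.5,"y": 552,"z": 63,"rx": 0,"ry": 0,"rz": 0.195,"fingers": 0},
    {"x": -61.5,"y": 552,"z": 63,"rx": 0,"ry": 0,"rz": 0.195,"fingers": 0},
    {"x": -61.5,"y": 552,"z": 63,"rx": 0,"ry": 0,"rz": 0.195,"fingers": 0}
  ]
}}

```text
time_s: 32.38
tool_pos: [0.625, 0.3098, 0.1191]
tool_rot: [179.9, 0.1, 162.5]
force: [0.3, 0.5, 0.3]
grip_width: 0.0438
grasp_force: 0.0
```

```bash
python3 -c "
from h import *
o=sensors.get_obs();print(o['tool_pos'],o['tool_rot'],o['grip_width']);go(o['tool_pos'],o['tool_rot'][2],('mB',.049))"
```

```text
[0.62501079 0.30975465 0.11905789] [1.79899031e+02 9.22320884e-02 1.62505344e+02] 0.04376899056897618
mB 0.049 [-0.6 -0.6 70.1] rz 0.000
```

>>> {"api": "drive_tool", "payload": {
  "moves": [
    {"x": -0.5,"y": -0.5,"z": 25,"rx": 0,"ry": 0,"rz": 0,"fingers": 0},
    {"x": -0.5,"y": -0.5,"z": 48,"rx": 0,"ry": 0,"rz": 0,"fingers": 0},
    {"x": -0.5,"y": -0.5,"z": 63,"rx": 0,"ry": 0,"rz": 0,"fingers": 0},
    {"x": -0.5,"y": -0.5,"z": 69.5,"rx": 0,"ry": 0,"rz": 0,"fingers": 0},
    {"x": -0.5,"y": -0.5,"z": 69.5,"rx": 0,"ry": 0,"rz": 0,"fingers": 0},
    {"x": -0.5,"y": -0.5,"z": 69.5,"rx": 0,"ry": 0,"rz": 0,"fingers": 0.3},
    {"x": -0.5,"y": -0.5,"z": 69.5,"rx": 0,"ry": 0,"rz": 0,"fingers": 0.6},
    {"x": -0.5,"y": -0.5,"z": 69.5,"rx": 0,"ry": 0,"rz": 0,"fingers": 0.8},
    {"x": -0.5,"y": -0.5,"z": 69.5,"rx": 0,"ry": 0,"rz": 0,"fingers": 0.8},
    {"x": -0.5,"y": -0.5,"z": 69.5,"rx": 0,"ry": 0,"rz": 0,"fingers": 0.8},
    {"x": -0.5,"y": -0.5,"z": 69.5,"rx": 0,"ry": 0,"rz": 0,"fingers": 0.8}
  ]
}}

```text
time_s: 33.75
tool_pos: [0.6248, 0.3092, 0.0487]
tool_rot: [180.0, 0.0, 162.5]
force: [-0.8, -0.2, 4.7]
grip_width: 0.0241
grasp_force: 24.9
```

```bash
python3 -c "
from h import *
o=sensors.get_obs();print(o['tool_pos'],o['tool_rot'],o['grip_width'],o['grasp_force']);go(o['tool_pos'],o['tool_rot'][2],('sB',.18),('sB',.12))"
```

```text
[0.62481021 0.30924797 0.04866934] [1.79965812e+02 3.18462911e-02 1.62536582e+02] 0.02410919638899677 24.891932057216763
sB 0.18 [ -57.3 -611.5 -131.3] rz -0.195
sB 0.12 [ -57.3 -611.5  -71.3] rz -0.195
```

>>> {"api": "drive_tool", "payload": {
  "moves": [
    {"x": 0,"y": 0,"z": -15,"rx": 0,"ry": 0,"rz": 0,"fingers": 0.8},
    {"x": 0,"y": 0,"z": -45,"rx": 0,"ry": 0,"rz": 0,"fingers": 0.8},
    {"x": 0,"y": 0,"z": -80,"rx": 0,"ry": 0,"rz": 0,"fingers": 0.8},
    {"x": -1,"y": -13,"z": -115,"rx": 0,"ry": 0,"rz": 0,"fingers": 0.8},
    {"x": -5,"y": -50,"z": -130,"rx": 0,"ry": 0,"rz": -0.01,"fingers": 0.8},
    {"x": -10,"y": -100,"z": -130,"rx": 0,"ry": 0,"rz": -0.03,"fingers": 0.8},
    {"x": -14,"y": -150,"z": -130,"rx": 0,"ry": 0,"rz": -0.05,"fingers": 0.8},
    {"x": -19,"y": -200,"z": -130,"rx": 0,"ry": 0,"rz": -0.07,"fingers": 0.8},
    {"x": -24,"y": -250,"z": -130,"rx": 0,"ry": 0,"rz": -0.09,"fingers": 0.8},
    {"x": -28,"y": -300,"z": -130,"rx": 0,"ry": 0,"rz": -0.11,"fingers": 0.8},
    {"x": -33,"y": -350,"z": -130,"rx": 0,"ry": 0,"rz": -0.13,"fingers": 0.8},
    {"x": -38,"y": -400,"z": -130,"rx": 0,"ry": 0,"rz": -0.14,"fingers": 0.8},
    {"x": -42,"y": -450,"z": -130,"rx": 0,"ry": 0,"rz": -0.16,"fingers": 0.8},
    {"x": -47,"y": -500,"z": -130,"rx": 0,"ry": 0,"rz": -0.175,"fingers": 0.8},
    {"x": -52,"y": -550,"z": -130,"rx": 0,"ry": 0,"rz": -0.19,"fingers": 0.8},
    {"x": -55,"y": -590,"z": -130,"rx": 0,"ry": 0,"rz": -0.195,"fingers": 0.8},
    {"x": -57,"y": -611.5,"z": -130,"rx": 0,"ry": 0,"rz": -0.195,"fingers": 0.8},
    {"x": -57,"y": -611.5,"z": -115,"rx": 0,"ry": 0,"rz": -0.195,"fingers": 0.8},
    {"x": -57,"y": -611.5,"z": -90,"rx": 0,"ry": 0,"rz": -0.195,"fingers": 0.8},
    {"x": -57,"y": -611.5,"z": -71,"rx": 0,"ry": 0,"rz": -0.195,"fingers": 0.8}
  ]
}}

```text
time_s: 36.25
tool_pos: [0.4953, -0.2889, 0.117]
tool_rot: [179.9, -0.1, 173.8]
force: [0.3, -0.3, -2.2]
grip_width: 0.0237
grasp_force: 24.9
```

>>> {"api": "drive_tool", "payload": {
  "moves": [
    {"x": 0,"y": 0,"z": 0,"rx": 0,"ry": 0,"rz": 0,"fingers": 0.8},
    {"x": 0,"y": 0,"z": 0,"rx": 0,"ry": 0,"rz": 0,"fingers": 0.8},
    {"x": 0,"y": 0,"z": 0,"rx": 0,"ry": 0,"rz": 0,"fingers": 0.8}
  ]
}}

```text
time_s: 36.62
tool_pos: [0.4961, -0.2915, 0.12]
tool_rot: [-180.0, 0.1, 173.7]
force: [0.5, 0.1, -0.9]
grip_width: 0.0238
grasp_force: 24.9
```

```bash
python3 -c "
from h import *
o=sensors.get_obs();print(o['tool_pos'],o['tool_rot'],o['grip_width'],o['grasp_force'],o['force']);go(o['tool_pos'],o['tool_rot'][2],('sB',.052));cam('wrist','wL')"
```

```text
[ 0.49610037 -0.29147935  0.12004616] [-1.79980294e+02  1.04415720e-01  1.73723309e+02] 0.023767363555216994 24.896137244068086 [ 0.499706   0.0939784 -0.9052406]
sB 0.052 [ 0.1  0.2 68. ] rz 0.000
```

>>> {"api": "drive_tool", "payload": {
  "moves": [
    {"x": 0,"y": 0,"z": 15,"rx": 0,"ry": 0,"rz": 0,"fingers": 0.8},
    {"x": 0,"y": 0,"z": 30,"rx": 0,"ry": 0,"rz": 0,"fingers": 0.8},
    {"x": 0,"y": 0,"z": 42,"rx": 0,"ry": 0,"rz": 0,"fingers": 0.8},
    {"x": 0,"y": 0,"z": 52,"rx": 0,"ry": 0,"rz": 0,"fingers": 0.8},
    {"x": 0,"y": 0,"z": 60,"rx": 0,"ry": 0,"rz": 0,"fingers": 0.8},
    {"x": 0,"y": 0,"z": 64,"rx": 0,"ry": 0,"rz": 0,"fingers": 0.8},
    {"x": 0,"y": 0,"z": 66,"rx": 0,"ry": 0,"rz": 0,"fingers": 0.8},
    {"x": 0,"y": 0,"z": 67,"rx": 0,"ry": 0,"rz": 0,"fingers": 0.8},
    {"x": 0,"y": 0,"z": 68,"rx": 0,"ry": 0,"rz": 0,"fingers": 0.8},
    {"x": 0,"y": 0,"z": 69,"rx": 0,"ry": 0,"rz": 0,"fingers": 0.8},
    {"x": 0,"y": 0,"z": 69.5,"rx": 0,"ry": 0,"rz": 0,"fingers": 0.8},
    {"x": 0,"y": 0,"z": 69.5,"rx": 0,"ry": 0,"rz": 0,"fingers": 0.8}
  ]
}}

```text
time_s: 38.17
tool_pos: [0.4956, -0.2915, 0.0506]
tool_rot: [180.0, 0.0, 173.7]
force: [-1.0, 1.2, 5.1]
grip_width: 0.0234
grasp_force: 24.9
```

Contact at 5.1 N. I'm releasing blue, retreating and checking.

>>> {"api": "drive_tool", "payload": {
  "moves": [
    {"x": 0,"y": 0,"z": 0,"rx": 0,"ry": 0,"rz": 0,"fingers": 0.4},
    {"x": 0,"y": 0,"z": 0,"rx": 0,"ry": 0,"rz": 0,"fingers": 0.2},
    {"x": 0,"y": 0,"z": 0,"rx": 0,"ry": 0,"rz": 0,"fingers": 0.1},
    {"x": 0,"y": 0,"z": 0,"rx": 0,"ry": 0,"rz": 0,"fingers": 0.1},
    {"x": 0,"y": 0,"z": -15,"rx": 0,"ry": 0,"rz": 0,"fingers": 0.1},
    {"x": 0,"y": 0,"z": -40,"rx": 0,"ry": 0,"rz": 0,"fingers": 0.1},
    {"x": 0,"y": 0,"z": -75,"rx": 0,"ry": 0,"rz": 0,"fingers": 0.1},
    {"x": 0,"y": 0,"z": -110,"rx": 0,"ry": 0,"rz": 0,"fingers": 0.1},
    {"x": -20,"y": 30,"z": -150,"rx": 0,"ry": 0,"rz": 0,"fingers": 0.1},
    {"x": -50,"y": 70,"z": -190,"rx": 0,"ry": 0,"rz": 0,"fingers": 0.1},
    {"x": -80,"y": 90,"z": -220,"rx": 0,"ry": 0,"rz": 0,"fingers": 0.1},
    {"x": -80,"y": 90,"z": -220,"rx": 0,"ry": 0,"rz": 0,"fingers": 0.1},
    {"x": -80,"y": 90,"z": -220,"rx": 0,"ry": 0,"rz": 0,"fingers": 0.1}
  ]
}}

```text
time_s: 39.8
tool_pos: [0.5839, -0.2114, 0.2697]
tool_rot: [-180.0, -0.0, 173.7]
force: [-0.4, -0.2, 0.6]
grip_width: 0.0389
grasp_force: 0.0
```

```bash
python3 -c "
from h import *
w=cam('wrist','wM')['image'];s=cam('side','s2')['image']
a=cv2.resize(w[0:280,:],(640,280));b=cv2.resize(s[140:380,180:400],(440,480))[:,:,:]
im=np.zeros((600,800,3),np.uint8);im[:280,:640]=a;im[280:600,:294]=cv2.resize(b,(294,320))
c=cv2.resize(s[145:235,250:340],(320,320),interpolation=cv2.INTER_CUBIC);im[280:600,300:620]=c
cv2.imwrite('pics/fin.png',im[:,:,::-1]);print(sensors.get_obs()['tool_pos'])"
```

```text
[ 0.58320825 -0.21185029  0.26898705]
```

View pics/fin.png

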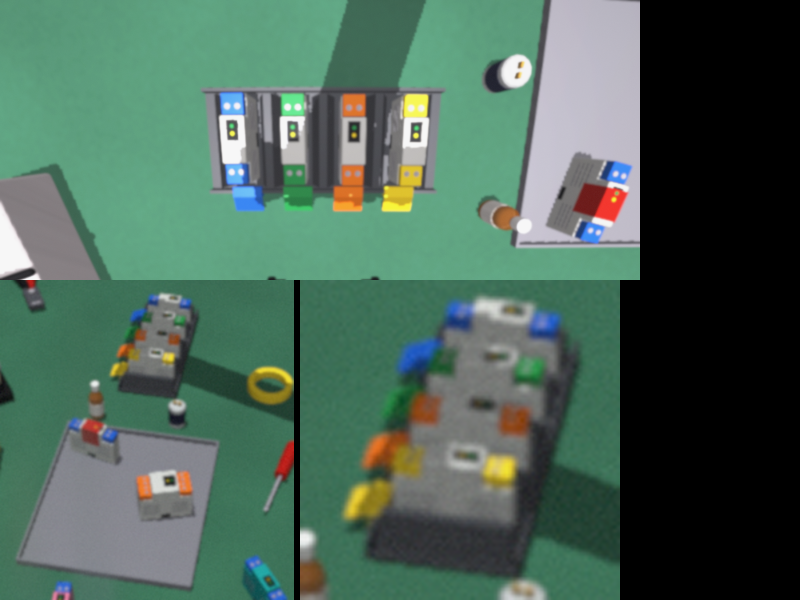

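All four modules stand upright in the matching slots: in the wrist view blue is at (234,137), green (295,137), orange (353,138) and yellow (415,137). The hold and double modules have not moved.

```bash
python3 -c "
from cell import workorder
print(workorder.sign_off())"
```

```text
the job is handed in; nothing more can be done
None
```

All four good modules are standing fully down in the slots matching their colours, the hold and double-width modules were left where they were, and the job was handed in at about 40 s; sign-off gave no verdict.

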